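# Fetch the matching heat sink from behind the bottles

### The arm

A 6-joint arm with a two-finger parallel gripper is mounted at the origin on the work surface. World frame = base frame: x ahead of the robot, y to its left, z up, the work surface at z = 0. Lengths are in m, angles in rad, forces in N, time in s.
With the tool pointing down it reaches from about 0.35 to 0.875 m from the base axis. Payload 15.5 kg.
Tool frame: the origin (TCP) lies at the very end of the fingers, on their centre line; the grasp point (between the pads) lies 19 mm behind it (env.hold_point_z is the distance from the TCP to the grasp point, in m); z points along the fingers, y is the direction in which the jaws open and shut (so a half turn about z gives the same grasp; the last joint's range is limited). The gripper opens to 85 mm and grips with 20 to 120 N. Pads are 22 mm wide; open, the fingers measure 114 mm over their backs; the gripper's body (76 mm by 85 mm) begins 54 mm behind the grasp point. The pads swing forward as they close: fully open they stand 13 mm farther back than shut.
Start: joints at [-1.415, 0.494, 1.345, -0, 1.302, -0.096], TCP at [0.156, -0.605, 0.231] pointing down, gripper open.
Joint ranges: [-2.91, 2.91], [-0.82, 2.16], [0.22, 2.67], [-1.22, 4.37], [0.12, 2.79], [-3.08, 3.08]. Speed limits (rad/s): [1.89, 1.89, 2.57, 3.01, 3.01, 3.01].

### API

Orientations are given as a rotation vector (axis times angle).
In Python, from cell import env, grab_frame gives the robot as it stands.
- The arm moves only by the shell command python3 -m pendant 'ROWS'. ROWS is JSON, one flat list of numbers, 7 for each row, row after row: the closure, from -1 (fully open) to 1 (shut), so that 0 is half open, then the shift along the tool's x, y, z in units of 25 mm (1.0 is 25 mm), then the turn, a rotation vector about the tool's x, y, z in units of 6 degrees (1.0 is 6 degrees). In form: [gripper, x, y, z, ax, ay, az, gripper, x, y, z, ax, ay, az, ...]. A call has 1 to 10 rows; each row is the pose to reach, as a shift and turn from the pose commanded when the call began, along the tool's axes at that moment; what a row does not reach only later rows make up. A row lasts 1/8 s, in which the tool goes at most 62.5 mm and 10.7 degrees, less where a joint would pass 70% of its speed; a pose out of reach is approached as far as the arm can. A call with a gripper value outside its range is refused whole. The fingers move at their own pace and stop on an object; the grip force is fixed at half the most. Time passes only in rows, so rows that repeat a pose let the fingers close. It gives the time, the measured TCP pose, the force and the opening at its end, in the units of the state.
- env.read_state(): the state, without advancing time (a new reading comes with each control period).
- grab_frame(name): name is "side" or "top"; returns a dict with "img" (384x512x3 uint8, blue, green, red), "K" (3x3 intrinsics, pixels), "distortion" ([k1, k2, p1, p2, k3] as OpenCV has them; the pictures are not rectified), "rvec" (rotation vector, rad) and "tvec" (3), from world to camera coordinates, as OpenCV has them. Camera axes: x right, y down, z forward; pixel columns grow to the right and rows downward; lengths in m; the calibration is good to about 2 mm. A picture is of the moment at which its call begins. There is no depth.
- env.finish_job(): hands the job in, once; it reports no verdict.
The state is a dict: "clock": time; "joint_positions": joint angles; "joint_velocities": joint speeds; "joint_torque": joint torques, N m; "ee_pos": TCP position; "eef_rot": TCP orientation; "wrist_force": force on the tool from outside, world axes, zero at the start; "wrist_torque": the same for the moment, N m; "grip_width": finger opening in m.
Only numpy, scipy, OpenCV 4.12 (cv2) and the standard library are available. Lean on these libraries where they do the work, as an engineer would, in place of code of your own. Each camera call takes 0.05 s, during which the arm holds its last target.

### The job

Two bottles stand on the front of the black caddy, in the way of the heat sinks behind them: move both bottles onto the green mat, then take the heat sink of the same shape as the sample in the blue tray and stand it in the middle of the tray's empty pocket. Only then put each bottle back on the spot in the caddy where it stood. Set things down upright and gently (no dropping, no bottle knocked over), and leave the sample and the other two heat sinks where they are.

Things in the scene. Friction and masses are not known exactly. Their poses are not given: they have to be found in the camera images.
- caddy: Black bench tray, 124 (x) by 250 (y) mm, fixed. Origin: centre of underside; +x runs from the bottles to the heat sinks. Floor 5 mm, rims and ribs 10 mm above the bench. Bottles on its front half near x = -30, y = +25 and -25 mm; behind them three bays at x = 18, y = -37, 0, 37 mm, a heat sink in each. Reels and a tin under 20 mm high lie in side wells at |y| = 95 mm.
- flux_bottle: Flux bottle: amber glass with a yellow and white label and a black dropper cap. 112 mm tall, 130 g, round: 40 mm diameter up to 80 mm, then a shoulder, cap 24 mm diameter from 90 to 102 mm, thin bulb to 112 mm. Origin: centre of its underside, z up. Stands on the caddy's ledge, left or right (varies). Rigid, closed.
- cleaner_bottle: Cleaner bottle: white plastic with a blue label and a blue cap. 112 mm tall, 130 g, round: 40 mm diameter up to 85 mm, then a shoulder, cap 26 mm diameter from 92 to 112 mm. Origin: centre of its underside, z up. Stands on the caddy's ledge beside the other bottle (centres 50 mm apart). Rigid, closed.
- sink_finned: Aluminium heat sink with straight fins: from above a comb, a back plate (its +x side) with five fins pointing to -x; 26 mm (x) by 30 mm (y), 40 mm tall, 45 g, standing upright in one of the three bays at the back of the caddy (which bay varies). Origin: centre of its underside; z up, x about along the caddy's x.
- sink_round: Round aluminium heat sink with radial fins: from above a star, 28 mm diameter, 40 mm tall, 45 g, standing upright in one of the three bays at the back of the caddy (which bay varies). Origin: centre of its underside; z up, x about along the caddy's x.
- sink_channel: Aluminium heat sink of plain channel section: from above a C of three 4 mm walls, open to -y; 26 mm (x) by 30 mm (y), 40 mm tall, 45 g, standing upright in one of the three bays at the back of the caddy (which bay varies). Origin: centre of its underside; z up, x about along the caddy's x.
- sample: The sample: a loose aluminium heat sink with straight fins (a comb from above), 26 by 30 by 40 mm, standing upright in the occupied pocket of the blue tray, 80 mm from the centre of the empty one. Origin: centre of its underside, z up. Not to be moved.
- pocket (a point): Centre of the floor (5 mm above the bench) of the empty pocket of the blue job tray, which is fixed, to the robot's left or right: 84 (x) by 164 (y) mm, rims 10 mm above the bench, two pockets side by side along y, each about 78 mm square with a white lining. Its axes are the tray's; the sample's pocket lies 80 mm along +y.
- mat: Green mat, 140 mm (x) by 180 mm (y), 3 mm thick, fixed flat on the bench on the other side of the caddy from the tray. Origin: centre of its underside (its top is at z = 3 mm).
Not all that is in view belongs to the job. Leave any orange or purple look-alike of the sink_round alone.

How it is judged:
On the way, in this order (a step that is already met when the one before it is completed fails the run):
1. both bottles stand upright and released on the green mat, the finned heat sink still in its bay (x of flux_bottle in the frame of mat between -0.07 and 0.07 m and y of flux_bottle in the frame of mat between -0.09 and 0.09 m and z of each of flux_bottle, cleaner_bottle in the frame of mat below 0.008 m and linear speed of each of flux_bottle, cleaner_bottle below 0.02 m/s and contact force between each of flux_bottle, cleaner_bottle and the fingers below 0.1 N and angle between each of flux_bottle, cleaner_bottle's own z axis and vertical below 0.12 rad and x of cleaner_bottle in the frame of mat between -0.07 and 0.07 m and y of cleaner_bottle in the frame of mat between -0.09 and 0.09 m and distance of sink_finned from where it was at the start of the episode below 0.015 m), for 0.2 s.
2. the finned heat sink stands released in the empty pocket, both bottles still on the mat (horizontal distance between sink_finned and pocket below 0.014 m and z of sink_finned in the frame of pocket between -0.004 and 0.006 m and linear speed of each of sink_finned, flux_bottle, cleaner_bottle below 0.02 m/s and contact force between each of sink_finned, flux_bottle, cleaner_bottle and the fingers below 0.1 N and angle between each of sink_finned, flux_bottle, cleaner_bottle's own z axis and vertical below 0.12 rad and x of flux_bottle in the frame of mat between -0.07 and 0.07 m and y of flux_bottle in the frame of mat between -0.09 and 0.09 m and z of each of flux_bottle, cleaner_bottle in the frame of mat below 0.008 m and x of cleaner_bottle in the frame of mat between -0.07 and 0.07 m and y of cleaner_bottle in the frame of mat between -0.09 and 0.09 m), for 0.2 s.
At the end, for the whole second after the job is handed in: The finned heat sink stands upright on the floor of the pocket within 14 mm of its centre; each bottle stands upright in the caddy within 15 mm of where it stood at the start; the sample and the other two heat sinks are upright and within 15 mm of where they started; all is released and at rest (horizontal distance between sink_finned and pocket below 0.014 m and z of sink_finned in the frame of pocket between -0.004 and 0.006 m and linear speed of each of sink_finned, flux_bottle, cleaner_bottle, sink_round, sink_channel, sample below 0.02 m/s and contact force between each of sink_finned, flux_bottle, cleaner_bottle and the fingers below 0.1 N and angle between each of sink_finned, flux_bottle, cleaner_bottle, sink_round, sink_channel, sample's own z axis and vertical below 0.12 rad and distance of each of flux_bottle, cleaner_bottle, sink_round, sink_channel, sample from where it was at the start of the episode below 0.015 m); the robot touches nothing.
It fails at once if a bottle is knocked over (tilted more than about 45 degrees) (angle between any of flux_bottle, cleaner_bottle's own z axis and vertical above 0.8 rad).
It fails at once if a bottle or the finned heat sink is dropped (falls freely by more than about 25 mm) ((contact force between flux_bottle and the fingers below 0.05 N and linear speed of flux_bottle above 0.7 m/s) or (contact force between cleaner_bottle and the fingers below 0.05 N and linear speed of cleaner_bottle above 0.7 m/s) or (contact force between sink_finned and the fingers below 0.05 N and linear speed of sink_finned above 0.7 m/s)).
It also fails if it takes over 112 s, if anything falls off the work surface, if the arm or the gripper's body presses on something with over 40 N, if the wrist force passes 120 N, or if a joint passes its speed limit or range.

## Working session

There is one attempt and no reset: what is moved stays moved. The work goes in short steps, Python scripts to look and compute and a shell command to move; the robot and the scene stay as the last step left them, time stands still between calls to the robot, and variables do not carry over. Pictures are saved under pics/ and viewed, and the job is handed in when it is done.

```bash
mkdir -p pics; ls; python3 - <<'E'
from cell import env, grab_frame
import cv2
print(env.read_state())
for n in("side","top"):
    f=grab_frame(n); cv2.imwrite(f"pics/{n}0.png",f["img"]); print(f["K"],f["distortion"],f["rvec"],f["tvec"])
E
```

```text
pics
{'clock': 0.0, 'joint_positions': array([-1.41448931e+00,  4.94169924e-01,  1.34612055e+00,  4.65334952e-06,
        1.30249910e+00, -9.54873167e-02]), 'joint_velocities': array([-0.00223645,  0.00089265, -0.00053669, -0.00012265, -0.00282571,
        0.00272494]), 'joint_torque': array([-3.12371005e-03, -8.82163095e+01, -3.83879149e+01, -3.55064813e-04,
        9.97548370e-03,  1.03018740e-04]), 'ee_pos': array([ 0.15567081, -0.60493811,  0.23071208]), 'eef_rot': array([-3.11554146e+00, -3.94321440e-01,  5.01025098e-05]), 'wrist_force': array([-0.72292723, -0.99152983,  0.09934393]), 'wrist_torque': array([0.02991562, 0.02252388, 0.02759731]), 'grip_width': 0.08521585086124112}
[[393.85462943   0.         257.00124049]
 [  0.         393.85462943 192.32241243]
 [  0.           0.           1.        ]] [0.03371645 0.         0.         0.         0.        ] [ 0.05540813 -2.82161783  1.33997035] [0.55702294 0.05593266 1.0433781 ]
[[498.07285464   0.         254.46225237]
 [  0.         498.07285464 190.61357873]
 [  0.           0.           1.        ]] [-0.01625493  0.          0.          0.          0.        ] [ 2.15461188 -2.16451612  0.152886  ] [-0.00727265  0.57208231  1.32216236]
```

View pics/side0.png

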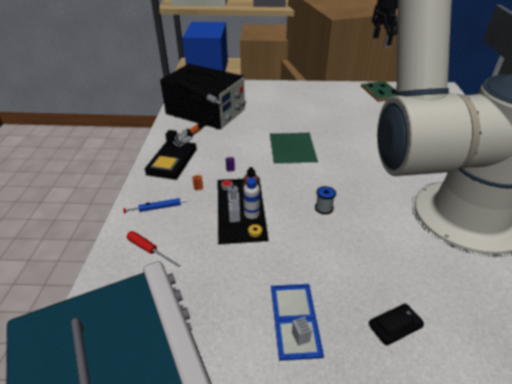

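View pics/top0.png

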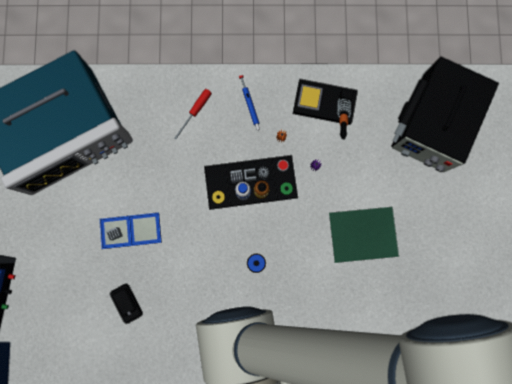

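The top view shows the caddy at about (252,183). The tray is at (130,231), with its empty pocket on the right, and the mat is at (364,235). The finned sink is in the left bay (236,175). The cleaner bottle is at (243,189) and the flux bottle at (261,188). Next I'll zoom in and measure.

```bash
cat > h.py <<'E'
import numpy as np, cv2
from cell import env, grab_frame
def ray(f,uv):
    uv=np.array(uv,float).reshape(-1,1,2)
    n=cv2.undistortPoints(uv,f["K"],np.array(f["distortion"])).reshape(-1,2)
    R=cv2.Rodrigues(np.array(f["rvec"]))[0]; t=np.array(f["tvec"]).ravel()
    return -R.T@t, np.c_[n,np.ones(len(n))]@R
def plane(f,uv,z):
    c,d=ray(f,uv); return c+d*((z-c[2])/d[:,2])[:,None]
def proj(f,p):
    return cv2.projectPoints(np.array(p,float).reshape(-1,1,3),np.array(f["rvec"]),np.array(f["tvec"]),f["K"],np.array(f["distortion"]))[0].reshape(-1,2)
def tri(f1,a,f2,b):
    c1,d1=ray(f1,a);c2,d2=ray(f2,b);d1=d1[0];d2=d2[0]
    s=np.linalg.lstsq(np.c_[d1,-d2],c2-c1,rcond=None)[0]
    p,q=c1+s[0]*d1,c2+s[1]*d2
    return (p+q)/2,np.linalg.norm(p-q)
def comps(mask,amin=30):
    n,l,s,c=cv2.connectedComponentsWithStats(mask.astype(np.uint8))
    return [(s[i],c[i],(l==i)) for i in range(1,n) if s[i][4]>=amin]
def rect(f,m,z):
    pts=np.argwhere(m)[:,::-1]; hull=cv2.convexHull(pts.astype(np.float32)).reshape(-1,2)
    P=plane(f,hull,z)[:,:2].astype(np.float32)
    return cv2.minAreaRect(P*1000)
def crop(f,x0,y0,x1,y1,k,name):
    cv2.imwrite(name,cv2.resize(f["img"][y0:y1,x0:x1],None,fx=k,fy=k,interpolation=cv2.INTER_CUBIC))
E
python3 - <<'E'
from h import *
t=grab_frame("top"); s=grab_frame("side")
crop(t,195,145,305,215,7,"pics/tc.png"); crop(s,205,160,285,250,6,"pics/sc.png"); crop(t,90,200,170,260,8,"pics/tt.png")
hsv=cv2.cvtColor(t["img"],cv2.COLOR_BGR2HSV); H,S,V=cv2.split(hsv)
mat=max(comps((H>60)&(H<95)&(S>80)&(V<140)&(np.indices(H.shape)[1]>300)),key=lambda c:c[0][4])
print("mat",mat[0],rect(t,mat[2],.003))
bl=(H>100)&(H<125)&(S>120)&(V>80); bl[:,:90]=0;bl[:,175:]=0;bl[:205]=0
tr=max(comps(bl),key=lambda c:c[0][4]); print("tray",tr[0],rect(t,tr[2],.010))
bk=(V<60); bk[:, :195]=0; bk[:,305:]=0; bk[:145]=0; bk[215:]=0
ca=max(comps(bk),key=lambda c:c[0][4]); print("caddy",ca[0],rect(t,ca[2],.010))
E
```

```text
mat [ 330  208   68   54 3056] ((453.3506774902344, -311.96112060546875), (134.77499389648438, 174.873779296875), 5.163555145263672)
tray [100 213  61  36 703] ((467.0102844238281, 333.0681457519531), (82.32775115966797, 162.2952117919922), 5.9234161376953125)
caddy [ 205  156   92   53 2715] ((600.8660278320312, 0.9037628173828125), (120.72116088867188, 245.97830200195312), 7.186229228973389)
```

```bash
sleep 1
```

```text
(no output)
```

View pics/tc.png

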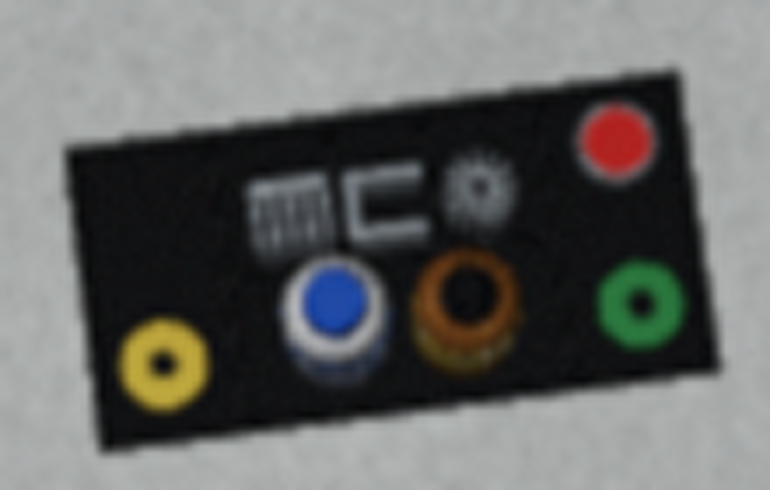

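View pics/sc.png

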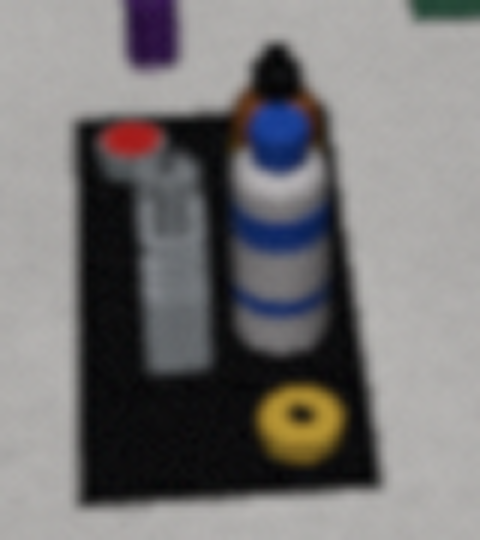

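View pics/tt.png

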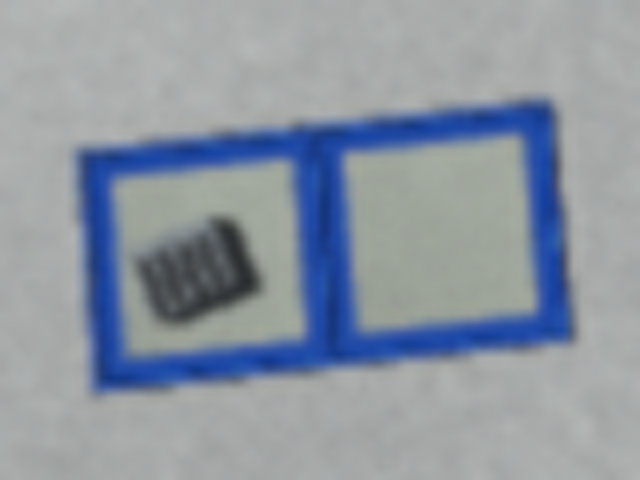

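Two things are clear from these crops. The finned sink (comb) is in the +y bay of the caddy, and the cleaner bottle is at +y with the flux bottle at -y. The tray's empty pocket is the right one (-y). Next I'll triangulate the bottles and the sink.

```bash
cat > meas.py <<'E'
from h import *
t=grab_frame("top"); s=grab_frame("side")
a=np.radians(7.2);R=np.array([[np.cos(a),-np.sin(a)],[np.sin(a),np.cos(a)]]);C=np.array([.6009,.0009])
for n,p in dict(clean=(-.03,.025),flux=(-.03,-.025),fin=(.018,.037)).items(): print("nominal",n,(C+R@p).round(4))
H,S,V=cv2.split(cv2.cvtColor(t["img"],cv2.COLOR_BGR2HSV)); w=np.zeros(H.shape,bool); w[160:212,225:275]=1
cap=max(comps(w&(H>105)&(H<125)&(S>180)&(V>130),8),key=lambda c:c[0][4]); print("cap",cap[0],cap[1],plane(t,cap[1],.117))
b=max(comps(w&(H<20)&(S>100)&(V>60),8),key=lambda c:c[0][4])
hull=cv2.convexHull(np.argwhere(b[2])[:,::-1].astype(np.float32)); (c,r)=cv2.minEnclosingCircle(hull)
print("amber",b[0],c,r,plane(t,c,.085))
g=w&(S<60)&(V>75); g[183:]=0
for q in comps(g,8): print("grey",q[0],q[1].round(1),plane(t,q[1],.045))
H,S,V=cv2.split(cv2.cvtColor(s["img"],cv2.COLOR_BGR2HSV)); w=np.zeros(H.shape,bool); w[160:235,235:265]=1
for q in comps(w&(H>105)&(H<125)&(S>150)&(V>70),8): print("side blue",q[0],q[1])
for z in (.117,.09): print(z,proj(s,[[*(C+R@(-.03,.025)),z],[*(C+R@(-.03,-.025)),z]]),proj(t,[[*(C+R@(-.03,.025)),z],[*(C+R@(-.03,-.025)),z]]))
E
python3 meas.py
```

```text
nominal clean [0.568  0.0219]
nominal flux [ 0.5743 -0.0277]
nominal fin [0.6141 0.0399]
cap [239 184   8   8  51] [242.35294118 187.52941176] [[0.56973922 0.02212152 0.117     ]]
amber [254 181  15  15 108] (261.0, 188.0) 7.280210018157959 [[ 0.57268576 -0.02659365  0.085     ]]
grey [225 160  26   4  58] [234.2 160.8] [[0.6533226  0.04504651 0.045     ]]
grey [244 168  12  12  62] [248.6 173.5] [[0.61808875 0.00588979 0.045     ]]
grey [259 168   9   8  56] [263.  171.6] [[ 0.62322875 -0.0333246   0.045     ]]
grey [230 170  12  10  92] [236.1 174.2] [[0.61642262 0.0401088  0.045     ]]
side blue [247 177   9  11  76] [251.05263158 182.07894737]
side blue [245 195  14   6  46] [251.43478261 198.2826087 ]
0.117 [[252.34398671 178.18179344]
 [250.842129   166.42832457]] [[242.42396065 188.19870144]
 [261.71232263 185.71131018]]
0.09 [[252.43078014 186.77594414]
 [250.95096037 174.8965496 ]] [[242.55565452 189.58188656]
 [261.44899851 187.14394725]]
```

```bash
cat > go.py <<'E'
import sys
from h import *
from scipy.spatial.transform import Rotation as Ro
st=env.read_state(); R=Ro.from_rotvec(st["eef_rot"]); p=st["ee_pos"]
yaw=float(sys.argv[4]) if len(sys.argv)>4 else 97.2
Rt=Ro.from_euler("z",yaw,degrees=True)*Ro.from_euler("x",180,degrees=True)
d=R.inv().apply(np.array([float(v) for v in sys.argv[1:4]])-p)/.025
print("t",round(float(st["clock"]),2),"tcp",p.round(4),"w",round(float(st["grip_width"]),4),"F",st["wrist_force"].round(1),"j",st["joint_positions"].round(2))
print("shift",d.round(2),"turn",(np.degrees((R.inv()*Rt).as_rotvec())/6).round(2))
E
python3 go.py 0.5743 -0.0275 0.20
```

```text
t 0.3 tcp [ 0.1557 -0.6052  0.2311] w 0.0853 F [0.4 0.6 0. ] j [-1.41  0.49  1.35 -0.    1.3  -0.1 ]
shift [ 21.97 -18.21   1.25] turn [ -0.   -0.  -13.8]
```

```bash
python3 -m pendant '[-1,0.8,-0.6,0,0,0,-0.5, -1,2.4,-2,0,0,0,-1.5, -1,4,-3.3,0,0,0,-2.5, -1,5.6,-4.7,0,0,0,-3.5, -1,7.2,-6,0,0,0,-4.5, -1,8.8,-7.3,0,0,0,-5.5, -1,10.4,-8.6,0,0,0,-6.5, -1,12,-9.9,0,0,0,-7.5, -1,13.6,-11.3,0,0,0,-8.5, -1,15.2,-12.6,0,0,0,-9.5]'; python3 go.py 0.5743 -0.0275 0.20
```

```text
clock: 1.55
ee_pos: [0.4461, -0.204, 0.2314]
eef_rot: [2.547, 1.838, 0.0]
wrist_force: [0.4, -0.8, 0.6]
grip_width: 0.0853
t 1.55 tcp [ 0.4461 -0.204   0.2314] w 0.0853 F [ 0.4 -0.8  0.6] j [-0.55  0.31  1.67 -0.    1.17 -0.23]
shift [8.32 2.64 1.26] turn [ 0.    0.   -4.26]
```

```bash
python3 -m pendant '[-1,1.5,0.5,0.2,0,0,-0.8, -1,3,1,0.4,0,0,-1.6, -1,4.5,1.5,0.6,0,0,-2.4, -1,6,2,0.8,0,0,-3.2, -1,7.4,2.4,1,0,0,-4, -1,8.1,2.6,1.2,0,0,-4.26, -1,8.32,2.64,1.26,0,0,-4.26, -1,8.32,2.64,1.26,0,0,-4.26]'; python3 go.py 0.5743 -0.0275 0.058
python3 - <<'E'
from h import *
t=grab_frame("top"); s=grab_frame("side")
crop(s,180,60,340,250,4,"pics/s1.png");crop(t,180,110,330,230,5,"pics/t1.png")
E
```

```text
clock: 2.55
ee_pos: [0.5737, -0.0299, 0.1997]
eef_rot: [-2.083, -2.351, 0.001]
wrist_force: [-0.2, -0.1, 0.6]
grip_width: 0.0853
t 2.55 tcp [ 0.5737 -0.0299  0.1997] w 0.0853 F [-0.2 -0.1  0.6] j [-0.16  0.46  1.51 -0.    1.17 -0.28]
shift [0.09 0.04 5.67] turn [-0.    0.   -0.05]
```

View pics/s1.png

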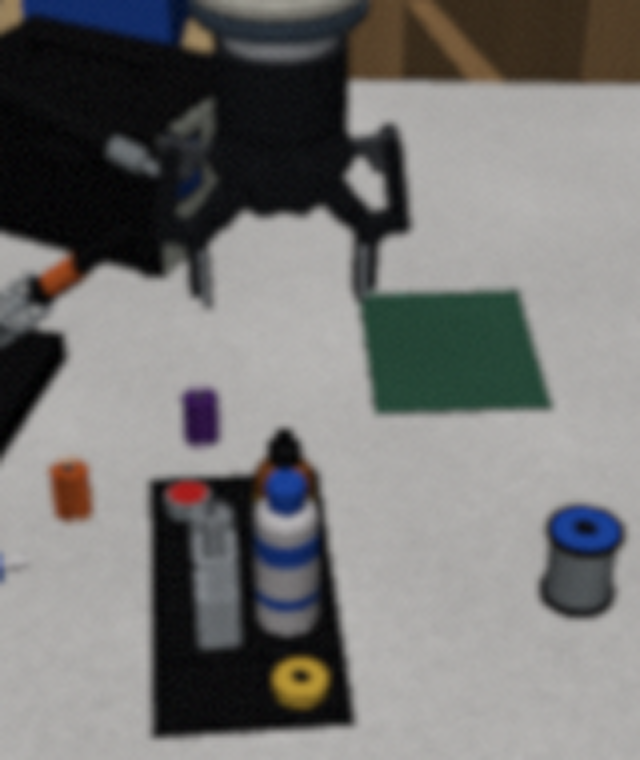

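View pics/t1.png

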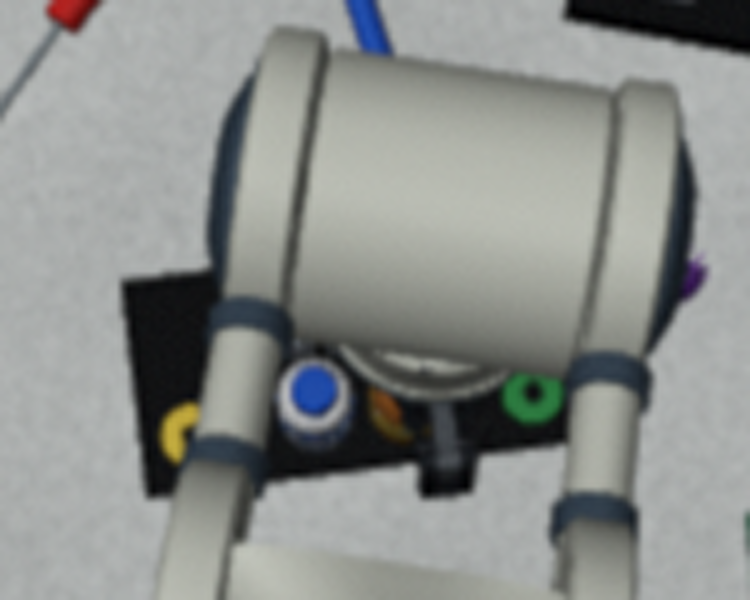

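The jaws straddle the flux bottle, along the caddy's x, so I'll descend to TCP z of about 0.052.

```bash
python3 -m pendant '[-1,0.09,0.03,0.6,0,0,0, -1,0.09,0.03,1.6,0,0,0, -1,0.09,0.03,2.6,0,0,0, -1,0.09,0.03,3.6,0,0,0, -1,0.09,0.03,4.6,0,0,0, -1,0.09,0.03,5.3,0,0,0, -1,0.09,0.03,5.7,0,0,0, -1,0.09,0.03,5.9,0,0,0, -1,0.09,0.03,5.9,0,0,0]'
python3 -m pendant '[-0.5,0,0,0,0,0,0, 0,0,0,0,0,0,0, 0.3,0,0,0,0,0,0, 1,0,0,0,0,0,0, 1,0,0,0,0,0,0, 1,0,0,0,0,0,0, 1,0,0,0,0,0,0]'; python3 go.py 0.5743 -0.0275 0.20
```

```text
clock: 3.78
ee_pos: [0.5746, -0.0272, 0.0523]
eef_rot: [2.082, 2.352, 0.0]
wrist_force: [-0.2, -0.4, 0.4]
grip_width: 0.085
clock: 4.65
ee_pos: [0.5747, -0.0271, 0.0529]
eef_rot: [2.082, 2.352, 0.0]
wrist_force: [-2.3, 0.1, 8.4]
grip_width: 0.0387
t 4.65 tcp [ 0.5747 -0.0271  0.0529] w 0.0387 F [-2.3  0.1  8.4] j [-0.15  0.65  1.64 -0.    0.85 -0.27]
shift [-0.01 -0.01 -5.88] turn [ 0.01  0.   -0.04]
```

```bash
python3 -m pendant '[1,0,0,-0.2,0,0,0, 1,0,0,-0.6,0,0,0, 1,0,0,-1.2,0,0,0, 1,0,0,-2,0,0,0, 1,0,0,-2.8,0,0,0, 1,0,0,-3.2,0,0,0, 1,0,0,-3.2,0,0,0]'; python3 go.py 0.457 -0.357 0.131
python3 - <<'E'
from h import *
s=grab_frame("side")
crop(s,180,60,340,250,4,"pics/s2.png")
E
```

```text
clock: 5.52
ee_pos: [0.5749, -0.0271, 0.1331]
eef_rot: [2.081, 2.352, 0.001]
wrist_force: [-0.4, -0.6, -2.8]
grip_width: 0.0383
t 5.53 tcp [ 0.5749 -0.0271  0.1331] w 0.0383 F [-0.4 -0.6 -2.8] j [-0.15  0.54  1.58 -0.    1.02 -0.27]
shift [-12.52  -6.29   0.08] turn [ 0.01  0.   -0.03]
```

View pics/s2.png

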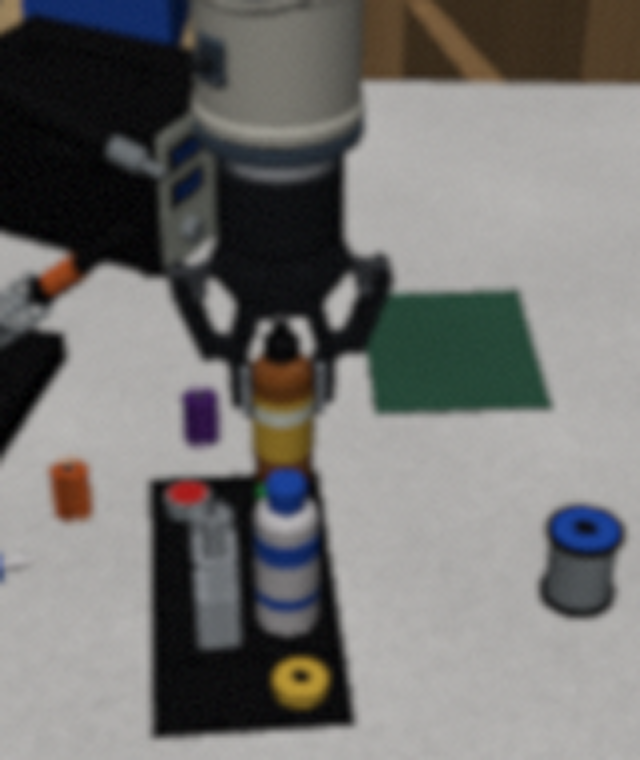

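The flux bottle is held upright at about (285,400) in the crop, and the cleaner hasn't moved. Now I'll carry it to the mat. The shift is (-12.5,-6.3) with no turn.

```bash
python3 -m pendant '[1,-0.5,-0.25,0,0,0,0, 1,-1.7,-0.85,0,0,0,0, 1,-3.3,-1.65,0,0,0,0, 1,-5,-2.5,0,0,0,0, 1,-6.7,-3.4,0,0,0,0, 1,-8.4,-4.2,0,0,0,0, 1,-10,-5,0,0,0,0, 1,-11.3,-5.7,0,0,0,0, 1,-12.2,-6.15,0,0,0,0, 1,-12.5,-6.3,0,0,0,0]'; python3 -m pendant '[1,0,0,0.6,0,0,0, 1,0,0,1.4,0,0,0, 1,0,0,2.2,0,0,0, 1,0,0,2.7,0,0,0, 1,0,0,3,0,0,0, 1,0,0,3.1,0,0,0, 1,0,0,3.1,0,0,0]';python3 go.py 0.457 -0.357 0.0505
python3 - <<'E'
from h import *
s=grab_frame("side")
crop(s,210,60,370,250,4,"pics/s3.png")
E
```

```text
clock: 6.82
ee_pos: [0.4549, -0.3579, 0.1316]
eef_rot: [-2.084, -2.35, 0.0]
wrist_force: [-0.2, 0.7, -2.2]
grip_width: 0.0385
clock: 7.7
ee_pos: [0.4564, -0.3565, 0.055]
eef_rot: [2.082, 2.352, -0.0]
wrist_force: [-0.2, -0.1, -1.2]
grip_width: 0.0383
t 7.7 tcp [ 0.4564 -0.3565  0.055 ] w 0.0383 F [-0.2 -0.1 -1.2] j [-0.77  0.65  1.63  0.    0.86 -0.89]
shift [-0.02  0.02  0.18] turn [ 0.    0.   -0.03]
```

View pics/s3.png

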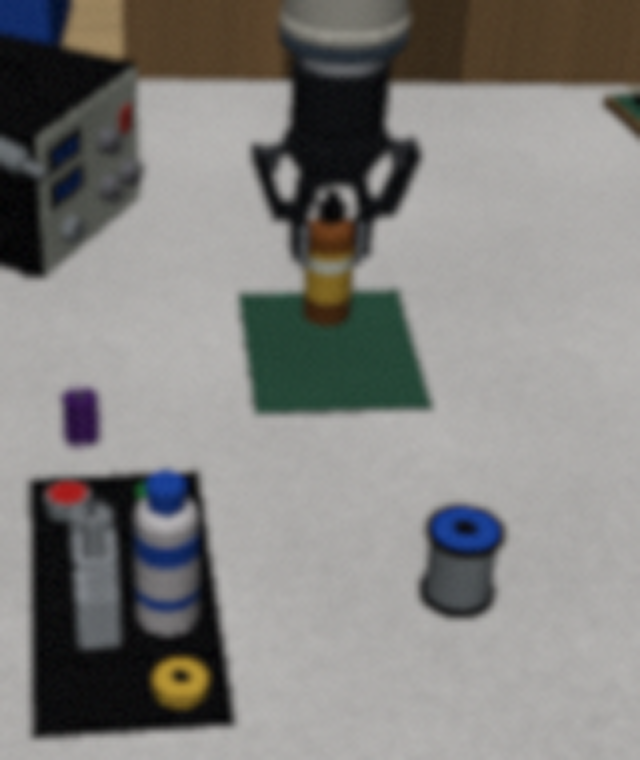

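```bash
python3 -m pendant '[1,0,0,0.06,0,0,0, 1,0,0,0.12,0,0,0, 1,0,0,0.16,0,0,0, 1,0,0,0.16,0,0,0]'
```

```text
clock: 8.25
ee_pos: [0.4562, -0.3565, 0.0509]
eef_rot: [2.082, 2.352, -0.0]
wrist_force: [-0.8, 0.2, 2.4]
grip_width: 0.0388
```

```bash
python3 -m pendant '[0.1,0,0,0,0,0,0, -0.1,0,0,0,0,0,0, -0.3,0,0,0,0,0,0, -0.6,0,0,0,0,0,0, -1,0,0,0,0,0,0, -1,0,0,0,0,0,0, -1,0,0,-1,0,0,0, -1,0,0,-2.5,0,0,0, -1,0,0,-4.5,0,0,0, -1,0,0,-6,0,0,0]'; python3 go.py 0.569 0.0220 0.19
python3 - <<'E'
from h import *
s=grab_frame("side")
crop(s,210,60,370,250,4,"pics/s4.png")
E
```

```text
clock: 9.5
ee_pos: [0.4564, -0.3566, 0.2029]
eef_rot: [2.081, 2.352, -0.0]
wrist_force: [-0.2, -1.0, 0.3]
grip_width: 0.0852
t 9.5 tcp [ 0.4564 -0.3566  0.2029] w 0.0852 F [-0.2 -1.   0.3] j [-0.77  0.46  1.5  -0.    1.18 -0.89]
shift [14.48  6.31  0.51] turn [ 0.01  0.01 -0.04]
```

View pics/s4.png

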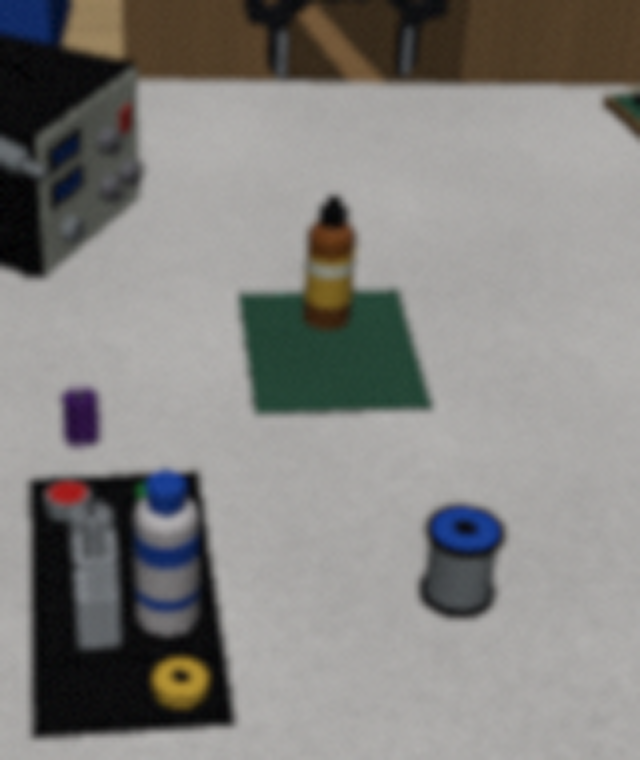

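The flux bottle stands upright on the mat at crop (330,265). Next is the cleaner.

```bash
python3 -m pendant '[-1,1,0.4,0,0,0,0, -1,2.8,1.2,0,0,0,0, -1,4.8,2.1,0.1,0,0,0, -1,6.8,3,0.2,0,0,0, -1,8.8,3.8,0.3,0,0,0, -1,10.8,4.7,0.4,0,0,0, -1,12.6,5.5,0.5,0,0,0, -1,14,6.1,0.5,0,0,0, -1,14.48,6.31,0.5,0,0,0, -1,14.48,6.31,0.5,0,0,0]'; python3 go.py 0.569 0.0220 0.052
python3 - <<'E'
from h import *
s=grab_frame("side");t=grab_frame("top")
crop(s,180,60,340,250,4,"pics/s5.png"); crop(t,180,110,330,230,5,"pics/t5.png")
H,S,V=cv2.split(cv2.cvtColor(t["img"],cv2.COLOR_BGR2HSV)); w=np.zeros(H.shape,bool); w[160:212,225:275]=1
for q in comps(w&(H>105)&(H<125)&(S>180)&(V>130),8): print(q[0],plane(t,q[1],.117))
E
```

```text
clock: 10.8
ee_pos: [0.5687, 0.0223, 0.1881]
eef_rot: [-2.081, -2.354, 0.0]
wrist_force: [0.2, -0.4, 1.4]
grip_width: 0.0855
t 10.8 tcp [0.5687 0.0223 0.1881] w 0.0855 F [ 0.2 -0.4  1.4] j [-0.07  0.46  1.54 -0.    1.14 -0.19]
shift [-0.01  0.01  5.44] turn [-0.    0.   -0.02]
```

View pics/s5.png

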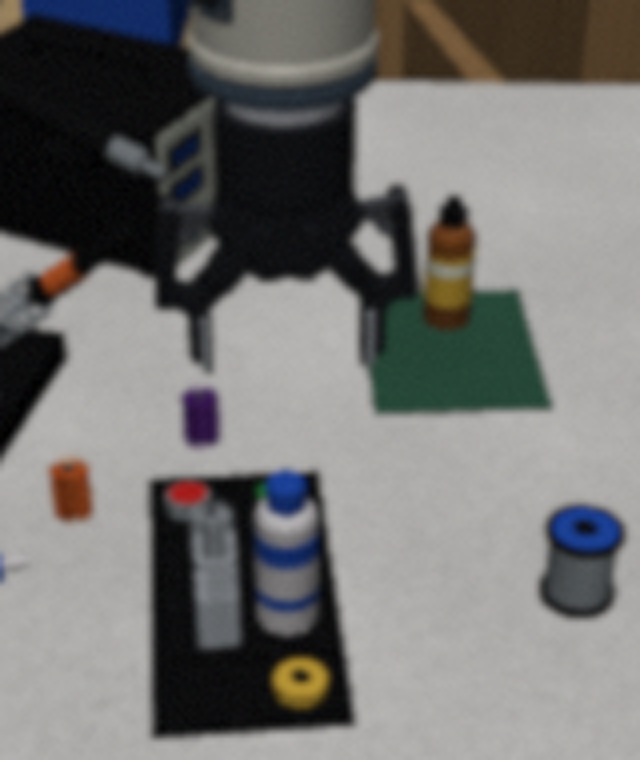

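View pics/t5.png

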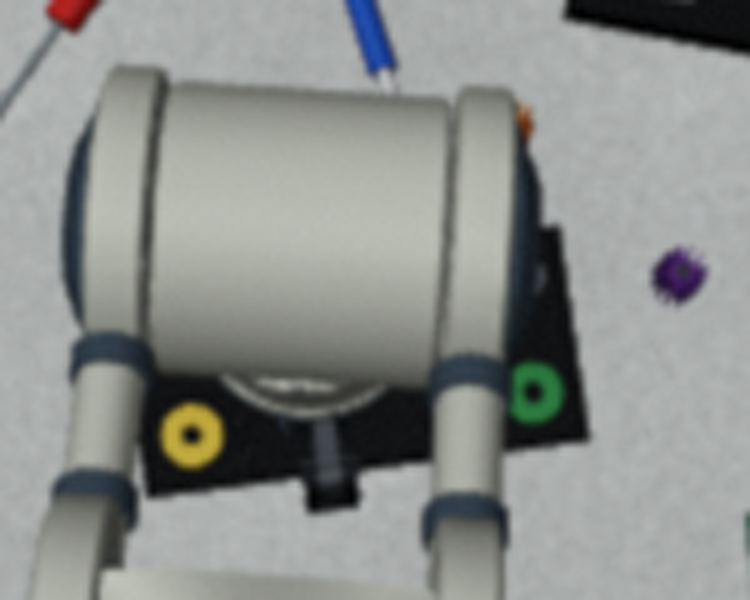

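```bash
python3 -m pendant '[-1,0,0,0.6,0,0,0, -1,0,0,1.6,0,0,0, -1,0,0,2.6,0,0,0, -1,0,0,3.6,0,0,0, -1,0,0,4.5,0,0,0, -1,0,0,5.1,0,0,0, -1,0,0,5.4,0,0,0, -1,0,0,5.44,0,0,0, -1,0,0,5.44,0,0,0]'
python3 -m pendant '[-0.5,0,0,0,0,0,0, 0,0,0,0,0,0,0, 0.3,0,0,0,0,0,0, 1,0,0,0,0,0,0, 1,0,0,0,0,0,0, 1,0,0,0,0,0,0, 1,0,0,0,0,0,0]'; python3 go.py 0.4495 -0.272 0.133
```

```text
clock: 12.02
ee_pos: [0.5691, 0.022, 0.0528]
eef_rot: [2.081, 2.352, 0.001]
wrist_force: [0.4, -0.5, 0.9]
grip_width: 0.0856
clock: 12.9
ee_pos: [0.5691, 0.0221, 0.0528]
eef_rot: [2.081, 2.352, 0.001]
wrist_force: [0.8, 0.7, 6.8]
grip_width: 0.0383
t 12.9 tcp [0.5691 0.0221 0.0528] w 0.0383 F [0.8 0.7 6.8] j [-0.07  0.65  1.66  0.    0.84 -0.19]
shift [-11.09  -6.18  -3.21] turn [ 0.01  0.   -0.04]
```

```bash
python3 -m pendant '[1,0,0,-0.2,0,0,0, 1,0,0,-0.6,0,0,0, 1,0,0,-1.2,0,0,0, 1,0,0,-2,0,0,0, 1,0,0,-2.8,0,0,0, 1,0,0,-3.2,0,0,0, 1,0,0,-3.2,0,0,0]'; python3 -m pendant '[1,-0.5,-0.3,0,0,0,0, 1,-1.7,-0.95,0,0,0,0, 1,-3.2,-1.8,0,0,0,0, 1,-4.7,-2.6,0,0,0,0, 1,-6.2,-3.5,0,0,0,0, 1,-7.7,-4.3,0,0,0,0, 1,-9.2,-5.1,0,0,0,0, 1,-10.4,-5.8,0,0,0,0, 1,-11,-6.1,0,0,0,0, 1,-11.1,-6.18,0,0,0,0]'; python3 -m pendant '[1,0,0,0.6,0,0,0, 1,0,0,1.4,0,0,0, 1,0,0,2.2,0,0,0, 1,0,0,2.7,0,0,0, 1,0,0,3,0,0,0, 1,0,0,3.1,0,0,0, 1,0,0,3.1,0,0,0]';python3 go.py 0.4495 -0.272 0.0505
python3 - <<'E'
from h import *
s=grab_frame("side")
crop(s,210,60,370,250,4,"pics/s6.png")
E
```

```text
clock: 13.78
ee_pos: [0.5691, 0.022, 0.1331]
eef_rot: [2.081, 2.352, 0.001]
wrist_force: [0.2, 1.2, -2.6]
grip_width: 0.0388
clock: 15.02
ee_pos: [0.4486, -0.2727, 0.1319]
eef_rot: [-2.083, -2.351, -0.0]
wrist_force: [0.4, -0.4, -2.2]
grip_width: 0.0389
clock: 15.9
ee_pos: [0.4493, -0.2722, 0.055]
eef_rot: [2.082, 2.352, 0.0]
wrist_force: [0.2, -0.2, -1.9]
grip_width: 0.0384
t 15.9 tcp [ 0.4493 -0.2722  0.055 ] w 0.0384 F [ 0.2 -0.2 -1.9] j [-0.66  0.6   1.77  0.    0.77 -0.78]
shift [0.01 0.01 0.18] turn [ 0.    0.   -0.03]
```

View pics/s6.png

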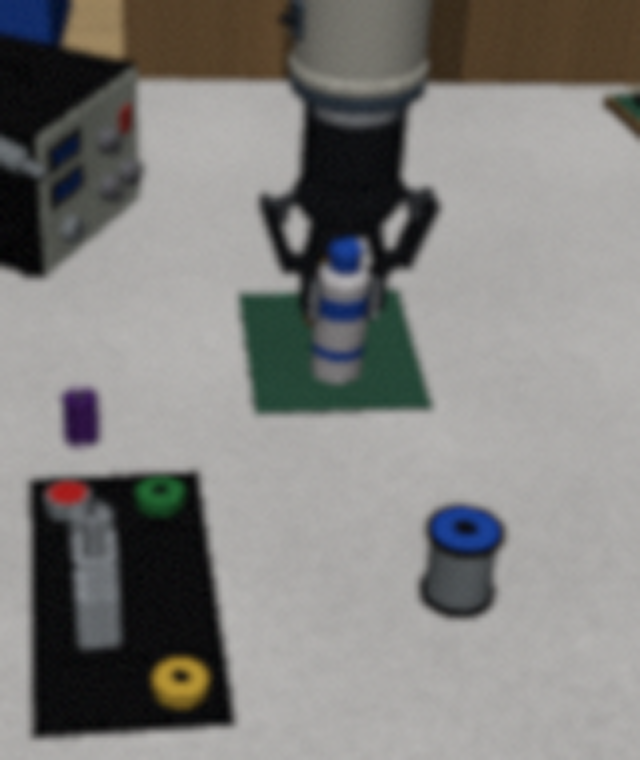

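The cleaner is held upright just above the mat, at crop (340,340), so I'll set it down and release.

```bash
python3 -m pendant '[1,0,0,0.06,0,0,0, 1,0,0,0.12,0,0,0, 1,0,0,0.16,0,0,0, 1,0,0,0.16,0,0,0]'; python3 -m pendant '[0.1,0,0,0,0,0,0, -0.1,0,0,0,0,0,0, -0.3,0,0,0,0,0,0, -0.6,0,0,0,0,0,0, -1,0,0,0,0,0,0, -1,0,0,0,0,0,0, -1,0,0,-1,0,0,0, -1,0,0,-2.5,0,0,0, -1,0,0,-4.5,0,0,0, -1,0,0,-5.5,0,0,0]'; python3 go.py 0.615 0.0400 0.15
python3 - <<'E'
from h import *
s=grab_frame("side");t=grab_frame("top")
crop(s,210,60,370,250,4,"pics/s7.png"); crop(t,220,150,280,210,10,"pics/t7.png")
I=t["img"]; H,S,V=cv2.split(cv2.cvtColor(I,cv2.COLOR_BGR2HSV)); w=np.zeros(H.shape,bool); w[165:190,226:275]=1
for q in comps(w&(V>65)&(S<80),8): print(q[0],q[1].round(1),plane(t,q[1],.045).round(4),rect(t,q[2],.045))
E
```

```text
clock: 16.45
ee_pos: [0.4492, -0.2722, 0.0508]
eef_rot: [2.082, 2.353, 0.0]
wrist_force: [0.3, -0.1, 0.1]
grip_width: 0.0386
clock: 17.7
ee_pos: [0.4497, -0.2726, 0.1908]
eef_rot: [2.08, 2.351, 0.0]
wrist_force: [0.1, -0.2, -1.2]
grip_width: 0.0853
t 17.7 tcp [ 0.4497 -0.2726  0.1908] w 0.0853 F [ 0.1 -0.2 -1.2] j [-0.66  0.4   1.64 -0.    1.1  -0.78]
shift [11.61  8.08  1.62] turn [ 0.02  0.02 -0.04]
[259 167   9  10  71] [262.9 171.7] [[ 0.6229 -0.0332  0.045 ]] ((623.5399169921875, -33.36949920654297), (21.843717575073242, 24.88637351989746), 89.50688171386719)
[244 168  12  12  83] [248.6 173.7] [[0.6176 0.0058 0.045 ]] ((617.5400390625, 4.408760070800781), (30.15043830871582, 30.072093963623047), 6.728185653686523)
[230 170  13  11 114] [236.  174.8] [[0.6148 0.0402 0.045 ]] ((615.0646362304688, 40.16996765136719), (27.21466827392578, 30.915069580078125), 9.368348121643066)
```

View pics/s7.png

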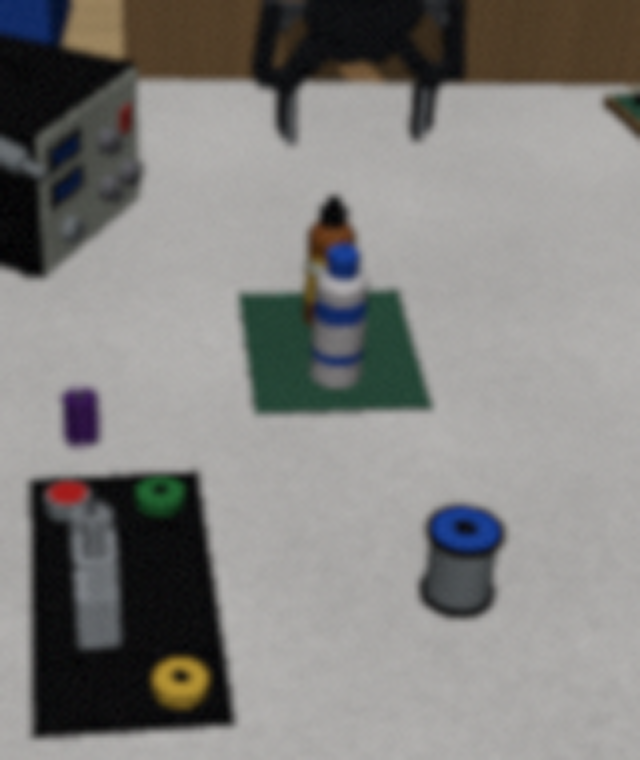

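View pics/t7.png

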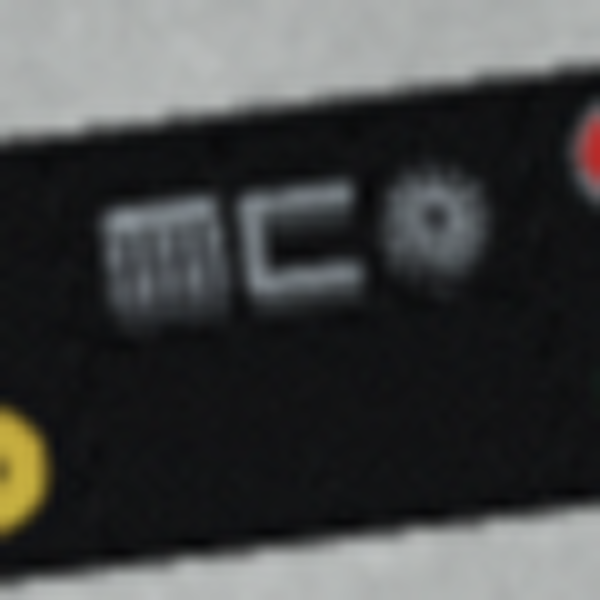

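Both bottles stand on the mat. The finned sink top is at about (0.616, 0.040), yaw about 7°. Moving above it.

```bash
python3 -m pendant '[-1,0.8,0.6,0,0,0,0, -1,2.3,1.6,0,0,0,0, -1,3.9,2.7,0,0,0,0, -1,5.5,3.8,0.3,0,0,0, -1,7.1,4.9,0.6,0,0,0, -1,8.7,6,1,0,0,0, -1,10.2,7.1,1.4,0,0,0, -1,11.3,7.8,1.6,0,0,0, -1,11.65,8.08,1.62,0,0,0, -1,11.65,8.08,1.62,0,0,0]'; python3 go.py 0.6157 0.041 0.017
```

```text
clock: 19.05
ee_pos: [0.614, 0.0416, 0.1472]
eef_rot: [-2.081, -2.353, 0.001]
wrist_force: [0.0, -1.0, -0.1]
grip_width: 0.0855
t 19.05 tcp [0.614  0.0416 0.1472] w 0.0855 F [ 0.  -1.  -0.1] j [-0.03  0.57  1.46 -0.    1.11 -0.15]
shift [-0.03  0.07  5.21] turn [-0.01  0.   -0.03]
```

```bash
python3 -m pendant '[-1,-0.02,0.04,0.6,0,0,0, -1,-0.02,0.04,1.5,0,0,0, -1,-0.02,0.04,2.3,0,0,0, -1,-0.02,0.04,2.8,0,0,0, -1,-0.02,0.04,2.8,0,0,0]'; python3 go.py 0.6157 0.041 0.017
python3 - <<'E'
from h import *
s=grab_frame("side")
crop(s,190,80,290,240,5,"pics/s8.png")
E
```

```text
clock: 19.68
ee_pos: [0.6146, 0.0406, 0.0768]
eef_rot: [-2.082, -2.351, 0.002]
wrist_force: [0.7, -0.3, -0.1]
grip_width: 0.0852
t 19.68 tcp [0.6146 0.0406 0.0768] w 0.0852 F [ 0.7 -0.3 -0.1] j [-0.03  0.66  1.52 -0.    0.96 -0.15]
shift [0.01 0.05 2.39] turn [-0.02 -0.   -0.04]
```

View pics/s8.png

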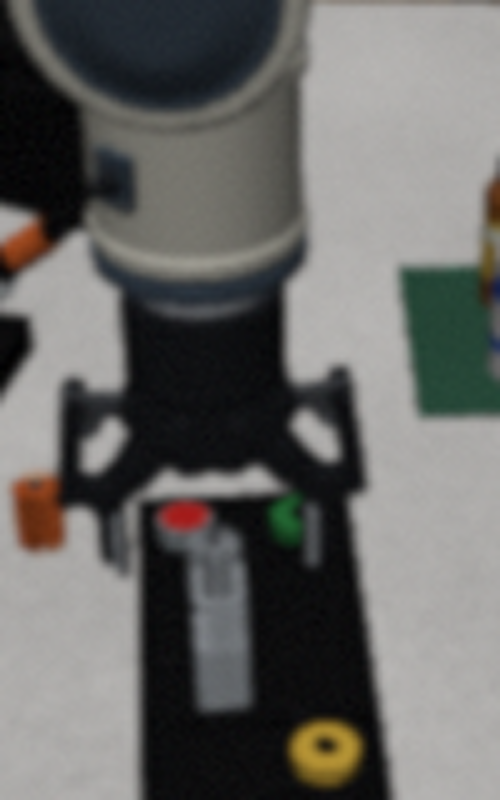

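```bash
python3 -m pendant '[-0.5,0,0.04,0.5,0,0,0, -0.4,0,0.04,1.1,0,0,0, -0.4,0,0.04,1.6,0,0,0, -0.4,0,0.04,2,0,0,0, -0.4,0,0.04,2.25,0,0,0, -0.4,0,0.04,2.38,0,0,0, -0.4,0,0.04,2.38,0,0,0]'; python3 go.py 0.6157 0.041 0.017
python3 - <<'E'
from h import *
s=grab_frame("side")
crop(s,190,80,290,240,5,"pics/s9.png")
E
```

```text
clock: 20.6
ee_pos: [0.6163, 0.0413, 0.0183]
eef_rot: [2.082, 2.353, 0.0]
wrist_force: [0.1, 0.0, -0.1]
grip_width: 0.0597
t 20.6 tcp [0.6163 0.0413 0.0183] w 0.0597 F [ 0.1  0.  -0.1] j [-0.03  0.74  1.55 -0.    0.85 -0.15]
shift [-0.01 -0.03  0.05] turn [ 0.    0.   -0.04]
```

View pics/s9.png

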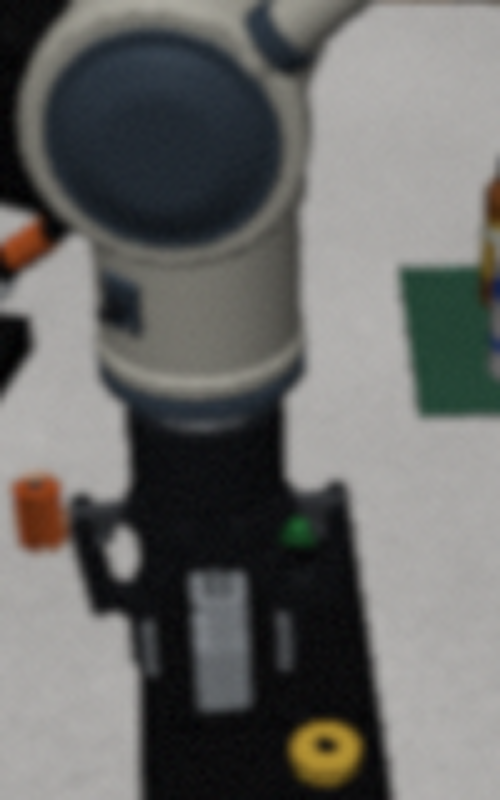

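The fingers straddle the comb sink evenly (crop x about 150 and 285, sink at 190–250). Closing.

```bash
python3 -m pendant '[0,0,0,0,0,0,0, 0.2,0,0,0,0,0,0, 0.4,0,0,0,0,0,0, 1,0,0,0,0,0,0, 1,0,0,0,0,0,0, 1,0,0,0,0,0,0]'; python3 -m pendant '[1,0,0,-0.2,0,0,0, 1,0,0,-0.6,0,0,0, 1,0,0,-1.2,0,0,0, 1,0,0,-1.8,0,0,0, 1,0,0,-2.6,0,0,0, 1,0,0,-3.4,0,0,0, 1,0,0,-3.8,0,0,0, 1,0,0,-4,0,0,0, 1,0,0,-4,0,0,0]'; python3 go.py 0.4711 0.2945 0.118
python3 - <<'E'
from h import *
s=grab_frame("side")
crop(s,190,80,290,240,5,"pics/s10.png")
E
```

```text
clock: 21.4
ee_pos: [0.6164, 0.0413, 0.0186]
eef_rot: [2.082, 2.353, 0.0]
wrist_force: [-1.1, -1.0, 5.1]
grip_width: 0.0252
clock: 22.52
ee_pos: [0.6162, 0.0413, 0.1183]
eef_rot: [-2.082, -2.353, 0.0]
wrist_force: [-0.2, 0.0, -0.7]
grip_width: 0.025
t 22.52 tcp [0.6162 0.0413 0.1183] w 0.025 F [-0.2  0.  -0.7] j [-0.03  0.61  1.49 -0.    1.05 -0.15]
shift [ 1.076e+01 -4.530e+00  1.000e-02] turn [-0.    0.   -0.04]
```

View pics/s10.png

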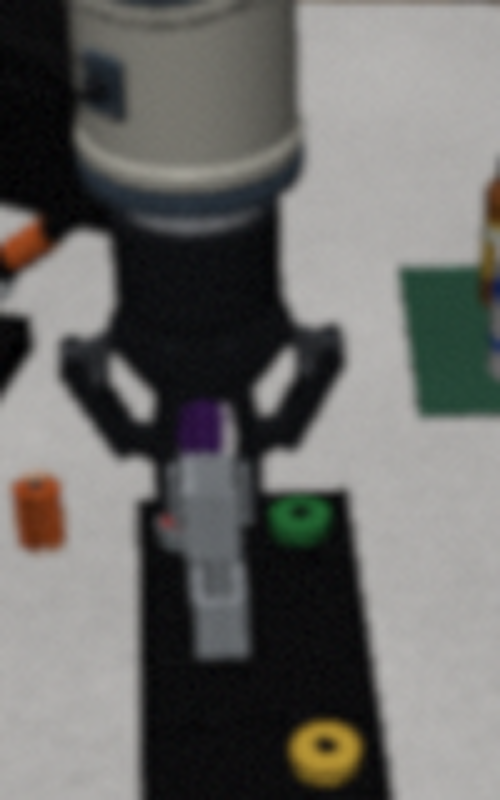

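```bash
python3 -m pendant '[1,0.5,-0.2,0,0,0,0, 1,1.6,-0.7,0,0,0,0, 1,3,-1.3,0,0,0,0, 1,4.5,-1.9,0,0,0,0, 1,6,-2.5,0,0,0,0, 1,7.5,-3.2,0,0,0,0, 1,9,-3.8,0,0,0,0, 1,10.1,-4.3,0,0,0,0, 1,10.6,-4.5,0,0,0,0, 1,10.76,-4.53,0,0,0,0]'; python3 -m pendant '[1,0,0,0.5,0,0,0, 1,0,0,1.3,0,0,0, 1,0,0,2.2,0,0,0, 1,0,0,3,0,0,0, 1,0,0,3.4,0,0,0, 1,0,0,3.5,0,0,0, 1,0,0,3.5,0,0,0]'; python3 go.py 0.4711 0.2945 0.0186
python3 - <<'E'
from h import *
s=grab_frame("side"); t=grab_frame("top")
crop(s,240,240,340,370,6,"pics/s11.png"); crop(t,90,180,190,260,7,"pics/t11.png")
E
```

```text
clock: 23.82
ee_pos: [0.4706, 0.2949, 0.1181]
eef_rot: [-2.081, -2.354, 0.001]
wrist_force: [0.3, 0.0, -0.8]
grip_width: 0.0253
clock: 24.7
ee_pos: [0.4714, 0.2944, 0.031]
eef_rot: [2.082, 2.352, 0.001]
wrist_force: [-0.5, -0.4, 0.1]
grip_width: 0.0252
t 24.7 tcp [0.4714 0.2944 0.031 ] w 0.0252 F [-0.5 -0.4  0.1] j [ 0.45  0.67  1.7  -0.    0.77  0.33]
shift [ 0.01 -0.01  0.5 ] turn [ 0.   -0.   -0.04]
```

View pics/s11.png

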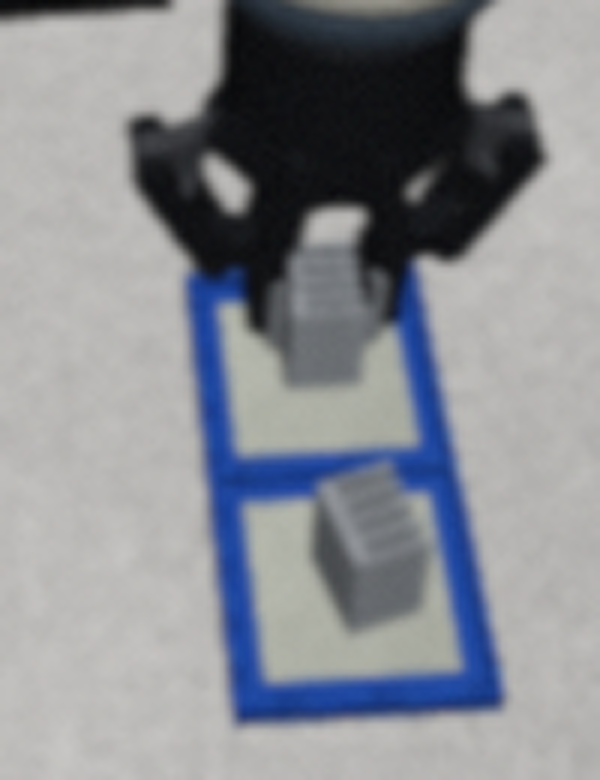

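View pics/t11.png

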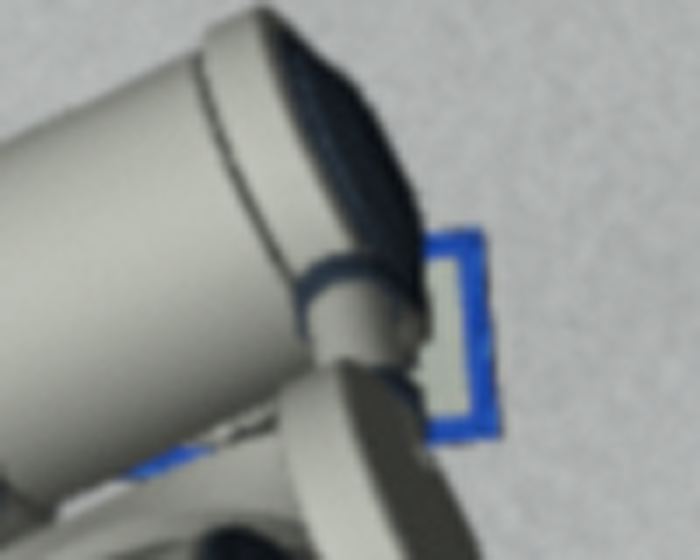

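```bash
python3 -m pendant '[1,0,0,0.15,0,0,0, 1,0,0,0.3,0,0,0, 1,0,0,0.4,0,0,0, 1,0,0,0.45,0,0,0, 1,0,0,0.5,0,0,0, 1,0,0,0.5,0,0,0]'; python3 - <<'E'
from h import *
s=grab_frame("side")
crop(s,240,240,340,370,6,"pics/s12.png")
print((proj(s,[[.4711,.2933,.005],[.4711,.2933,.045]])-[240,240])*6)
E
```

```text
clock: 25.55
ee_pos: [0.4711, 0.2945, 0.0186]
eef_rot: [2.082, 2.353, 0.0]
wrist_force: [-2.1, -0.6, 7.0]
grip_width: 0.0249
[[315.86042017 360.13958029]
 [322.41916458 288.65576725]]
```

View pics/s12.png

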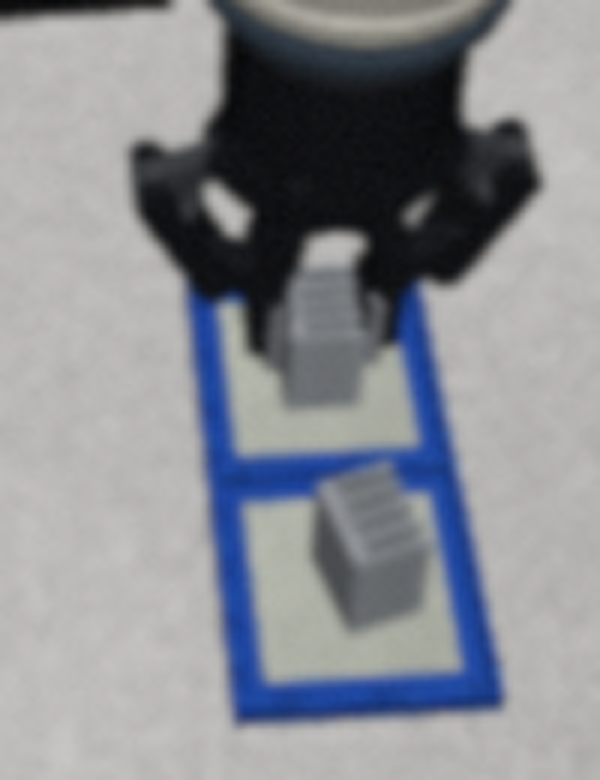

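The sink is on the pocket floor (7 N contact) and centred as predicted, so I'll release and raise.

```bash
python3 -m pendant '[0.4,0,0,0,0,0,0, 0.2,0,0,0,0,0,0, 0,0,0,0,0,0,0, -0.2,0,0,0,0,0,0, -0.4,0,0,0,0,0,0, -0.4,0,0,-0.5,0,0,0, -0.5,0,0,-1.5,0,0,0, -0.8,0,0,-3,0,0,0, -1,0,0,-5,0,0,0, -1,0,0,-7,0,0,0]'; python3 go.py 0.4492 -0.2722 0.19; python3 - <<'E'
from h import *
s=grab_frame("side")
crop(s,240,240,340,370,6,"pics/s13.png")
E
```

```text
clock: 26.85
ee_pos: [0.4709, 0.2943, 0.1957]
eef_rot: [2.082, 2.353, 0.001]
wrist_force: [1.6, -0.5, 0.0]
grip_width: 0.0852
t 26.85 tcp [0.4709 0.2943 0.1957] w 0.0852 F [ 1.6 -0.5  0. ] j [0.45 0.43 1.56 0.   1.14 0.33]
shift [-22.39  -3.62   0.22] turn [ 0.   -0.   -0.04]
```

View pics/s13.png

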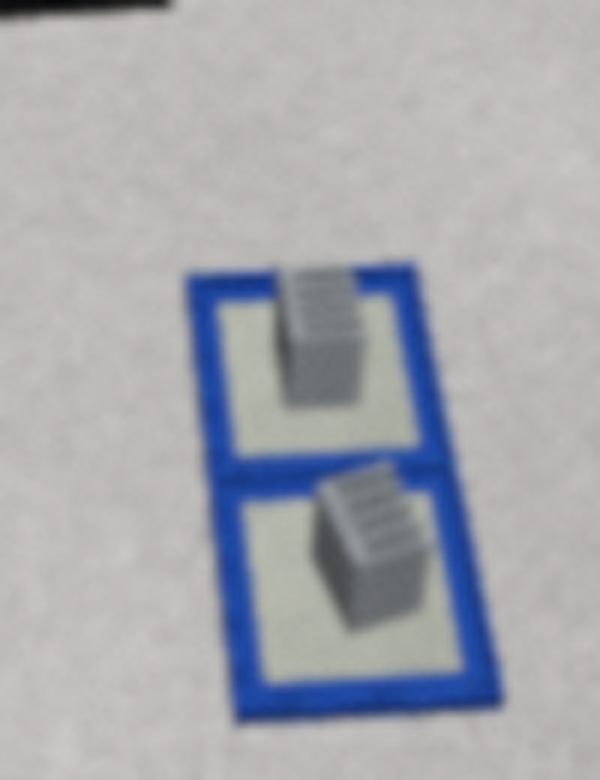

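The sink stands in the pocket at crop (320,340). Next I'll fetch the cleaner, returning to its recorded place pose.

```bash
python3 -m pendant '[-1,-1,-0.1,0,0,0,0, -1,-3,-0.4,0,0,0,0, -1,-5,-0.7,0,0,0,0, -1,-7,-1,0,0,0,0, -1,-9,-1.4,0,0,0,0, -1,-11,-1.7,0,0,0,0, -1,-13,-2,0,0,0,0, -1,-15,-2.4,0,0,0,0, -1,-17,-2.7,0,0,0,0, -1,-19,-3.1,0,0,0,0]'; python3 -m pendant '[-1,-1.7,-0.25,0.1,0,0,0, -1,-2.8,-0.4,0.2,0,0,0, -1,-3.3,-0.5,0.2,0,0,0, -1,-3.39,-0.52,0.2,0,0,0, -1,-3.39,-0.52,0.2,0,0,0]'; python3 go.py 0.4492 -0.2722 0.0525; python3 - <<'E'
from h import *
s=grab_frame("side"); t=grab_frame("top")
crop(s,210,60,370,250,4,"pics/s14.png"); crop(t,90,200,170,260,9,"pics/t14.png")
H,S,V=cv2.split(cv2.cvtColor(t["img"],cv2.COLOR_BGR2HSV))
w=np.zeros(H.shape,bool); w[215:245,134:158]=1
for q in comps(w&(V<120),8): print(q[0],q[1],plane(t,q[1],.025),rect(t,q[2],.03))
bl=(H>100)&(H<125)&(S>120)&(V>80); bl[:,:90]=0;bl[:,175:]=0;bl[:205]=0
tr=max(comps(bl),key=lambda c:c[0][4]); r=rect(t,tr[2],.010); print(r)
print(proj(t,[[.4711,.2933,.005],[.4711,.2933,.045]]))
E
```

```text
clock: 28.15
ee_pos: [0.4518, -0.1881, 0.1941]
eef_rot: [2.081, 2.352, 0.0]
wrist_force: [0.9, 0.2, 0.1]
grip_width: 0.0853
clock: 28.78
ee_pos: [0.4494, -0.2712, 0.1885]
eef_rot: [-2.081, -2.353, -0.0]
wrist_force: [0.4, 0.7, 0.1]
grip_width: 0.0857
t 28.77 tcp [ 0.4494 -0.2712  0.1885] w 0.0857 F [0.4 0.7 0.1] j [-0.66  0.4   1.65  0.    1.09 -0.78]
shift [-0.04 -0.01  5.44] turn [-0.   -0.   -0.03]
[137 223  14  11 120] [143.7        228.80833333] [[0.46993709 0.29208475 0.025     ]] ((471.6024475097656, 291.614990234375), (27.110761642456055, 35.235591888427734), 1.409485101699829)
((466.8663330078125, 333.0229187011719), (82.03202819824219, 162.23495483398438), 5.923415660858154)
[[144.78395776 228.77633582]
 [141.69707309 227.97704532]]
```

View pics/s14.png

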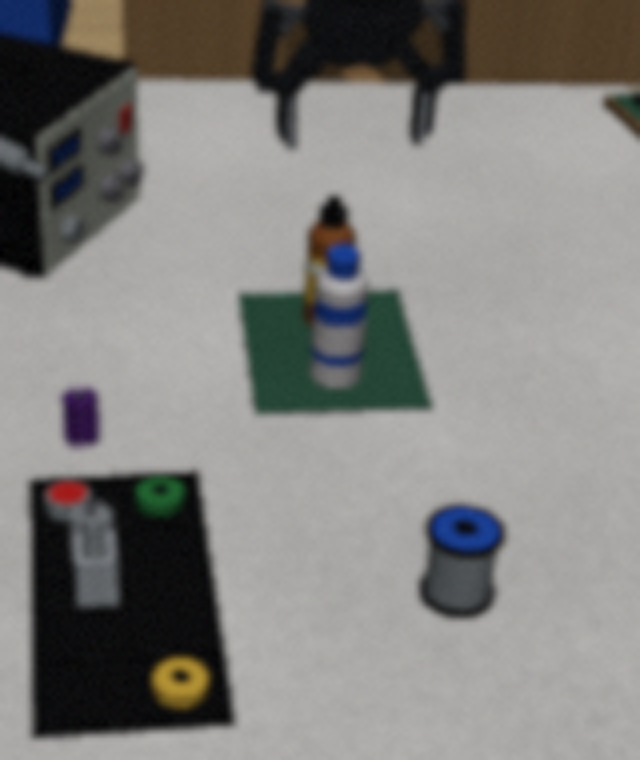

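View pics/t14.png

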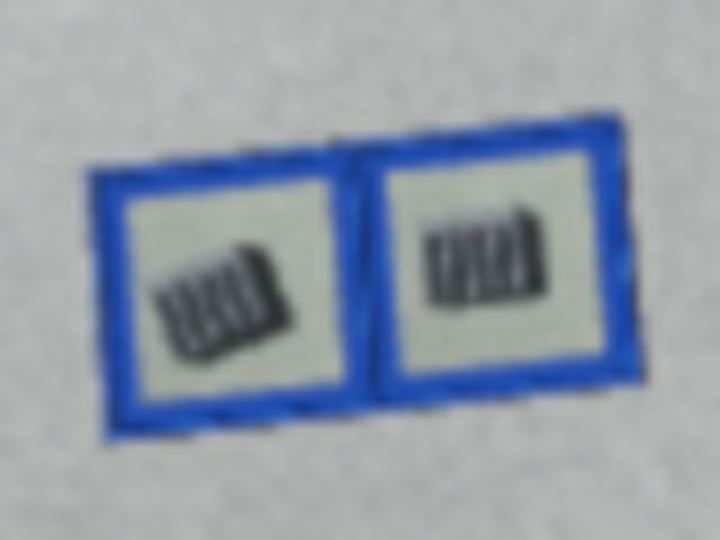

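The sink measures (0.470, 0.292) against the pocket at (0.471, 0.293), so it's good. Both bottles are on the mat, and I'll pick the cleaner.

```bash
python3 -m pendant '[-1,-0.02,0,0.6,0,0,0, -1,-0.02,0,1.6,0,0,0, -1,-0.02,0,2.6,0,0,0, -1,-0.02,0,3.6,0,0,0, -1,-0.02,0,4.5,0,0,0, -1,-0.02,0,5.1,0,0,0, -1,-0.02,0,5.4,0,0,0, -1,-0.02,0,5.48,0,0,0, -1,-0.02,0,5.48,0,0,0]'
python3 -m pendant '[-0.5,0,0,0,0,0,0, 0,0,0,0,0,0,0, 0.3,0,0,0,0,0,0, 1,0,0,0,0,0,0, 1,0,0,0,0,0,0, 1,0,0,0,0,0,0, 1,0,0,0,0,0,0]'; python3 -m pendant '[1,0,0,-0.2,0,0,0, 1,0,0,-0.6,0,0,0, 1,0,0,-1.2,0,0,0, 1,0,0,-2,0,0,0, 1,0,0,-2.8,0,0,0, 1,0,0,-3.2,0,0,0, 1,0,0,-3.2,0,0,0]'; python3 go.py 0.5691 0.0220 0.133
```

```text
clock: 30.0
ee_pos: [0.4497, -0.2728, 0.0516]
eef_rot: [2.081, 2.352, 0.0]
wrist_force: [-0.3, 0.6, 0.1]
grip_width: 0.0852
clock: 30.88
ee_pos: [0.4497, -0.2728, 0.0518]
eef_rot: [2.081, 2.352, 0.0]
wrist_force: [0.1, -0.1, 7.4]
grip_width: 0.0385
clock: 31.75
ee_pos: [0.4498, -0.2728, 0.1321]
eef_rot: [2.081, 2.352, 0.0]
wrist_force: [-0.1, -0.2, -2.1]
grip_width: 0.0386
t 31.75 tcp [ 0.4498 -0.2728  0.1321] w 0.0386 F [-0.1 -0.2 -2.1] j [-0.66  0.48  1.7   0.    0.95 -0.78]
shift [11.13  6.17 -0.04] turn [ 0.01  0.01 -0.04]
```

```bash
python3 -m pendant '[1,0.5,0.3,0,0,0,0, 1,1.7,0.95,0,0,0,0, 1,3.2,1.8,0,0,0,0, 1,4.7,2.6,0,0,0,0, 1,6.2,3.5,0,0,0,0, 1,7.7,4.3,0,0,0,0, 1,9.2,5.1,0,0,0,0, 1,10.4,5.8,0,0,0,0, 1,11,6.1,0,0,0,0, 1,11.13,6.17,0,0,0,0]'; python3 -m pendant '[1,0,0,0.6,0,0,0, 1,0,0,1.4,0,0,0, 1,0,0,2.1,0,0,0, 1,0,0,2.6,0,0,0, 1,0,0,2.8,0,0,0, 1,0,0,2.9,0,0,0, 1,0,0,2.9,0,0,0]';python3 go.py 0.5691 0.022 0.0537
python3 - <<'E'
from h import *
s=grab_frame("side")
crop(s,180,60,340,250,4,"pics/s15.png")
E
```

```text
clock: 33.0
ee_pos: [0.5684, 0.0232, 0.1307]
eef_rot: [-2.08, -2.353, 0.001]
wrist_force: [-0.9, -0.1, -2.5]
grip_width: 0.0389
clock: 33.88
ee_pos: [0.5689, 0.0223, 0.059]
eef_rot: [2.082, 2.352, 0.0]
wrist_force: [-0.3, 0.1, -1.9]
grip_width: 0.0386
t 33.88 tcp [0.5689 0.0223 0.059 ] w 0.0386 F [-0.3  0.1 -1.9] j [-0.07  0.64  1.65 -0.    0.85 -0.19]
shift [-0.01  0.01  0.21] turn [ 0.    0.   -0.04]
```

View pics/s15.png

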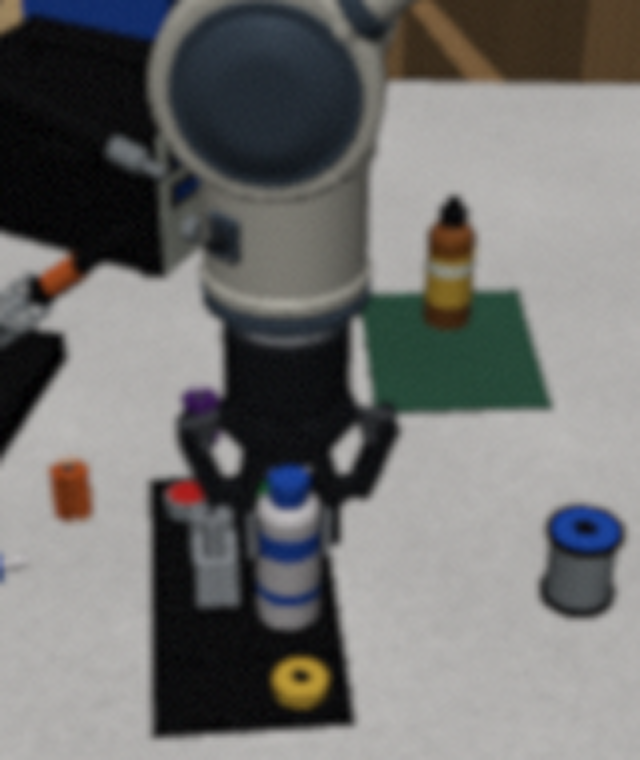

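```bash
python3 -m pendant '[1,0,0,0.1,0,0,0, 1,0,0,0.18,0,0,0, 1,0,0,0.23,0,0,0, 1,0,0,0.23,0,0,0]'
```

```text
clock: 34.42
ee_pos: [0.5689, 0.0224, 0.0537]
eef_rot: [2.082, 2.352, 0.001]
wrist_force: [-2.3, -0.5, 12.9]
grip_width: 0.0388
```

Contact is made (about 13 N), so I'll release and retreat.

```bash
python3 -m pendant '[0.1,0,0,0,0,0,0, -0.1,0,0,0,0,0,0, -0.3,0,0,0,0,0,0, -0.6,0,0,0,0,0,0, -1,0,0,0,0,0,0, -1,0,0,0,0,0,0, -1,0,0,-1,0,0,0, -1,0,0,-2.5,0,0,0, -1,0,0,-4.5,0,0,0, -1,0,0,-5.5,0,0,0]'; python3 go.py 0.4562 -0.3565 0.19
```

```text
clock: 35.67
ee_pos: [0.5695, 0.0223, 0.1931]
eef_rot: [2.08, 2.351, 0.003]
wrist_force: [0.3, 0.4, -0.8]
grip_width: 0.0851
t 35.67 tcp [0.5695 0.0223 0.1931] w 0.0851 F [ 0.3  0.4 -0.8] j [-0.07  0.46  1.53  0.    1.15 -0.19]
shift [-14.49  -6.34   0.11] turn [ 0.03  0.   -0.04]
```

```bash
python3 -m pendant '[-1,-1,-0.4,0,0,0,0, -1,-2.8,-1.2,0,0,0,0, -1,-4.8,-2.1,0,0,0,0, -1,-6.8,-3,0,0,0,0, -1,-8.8,-3.8,0,0,0,0, -1,-10.8,-4.7,0,0,0,0, -1,-12.6,-5.5,0,0,0,0, -1,-14,-6.1,0,0,0,0, -1,-14.48,-6.33,0,0,0,0, -1,-14.48,-6.33,0,0,0,0]'; python3 go.py 0.4562 -0.3565 0.0512
python3 - <<'E'
from h import *
s=grab_frame("side")
crop(s,180,60,340,250,4,"pics/s16.png")
E
python3 meas.py
```

```text
clock: 36.92
ee_pos: [0.4555, -0.3563, 0.1904]
eef_rot: [-2.083, -2.351, -0.0]
wrist_force: [0.0, -0.2, -0.0]
grip_width: 0.0855
t 36.92 tcp [ 0.4555 -0.3563  0.1904] w 0.0855 F [ 0.  -0.2 -0. ] j [-0.77  0.47  1.51  0.    1.16 -0.89]
shift [-0.01  0.03  5.57] turn [-0.   -0.   -0.04]
nominal clean [0.568  0.0219]
nominal flux [ 0.5743 -0.0277]
nominal fin [0.6141 0.0399]
cap [239 184   7   8  46] [242.         187.91304348] [[0.56874793 0.0230302  0.117     ]]Traceback (most recent call last):
  File "meas.py", line 7, in <module>
    b=max(comps(w&(H<20)&(S>100)&(V>60),8),key=lambda c:c[0][4])
ValueError: max() iterable argument is empty
```

View pics/s16.png

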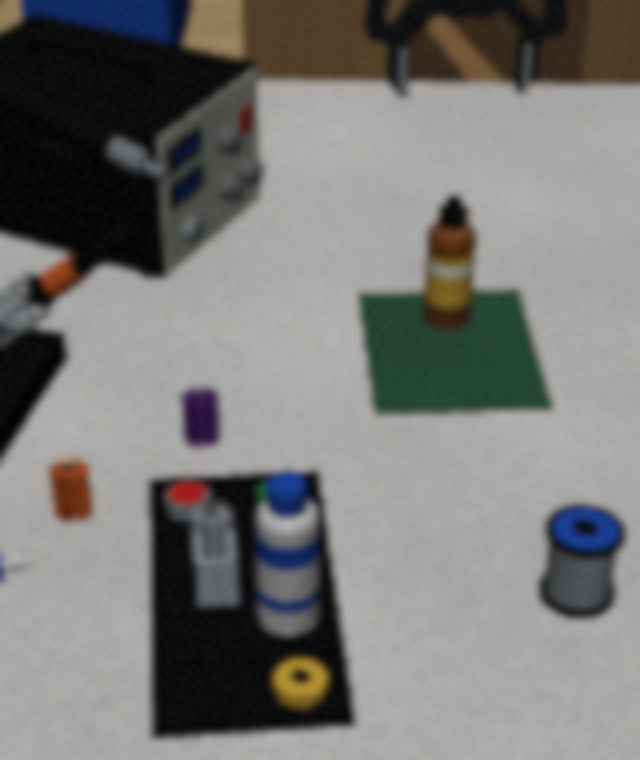

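The cleaner is back within about 1 mm (cap 0.5687, 0.0230 against 0.5697, 0.0221). Now the flux bottle.

```bash
python3 -m pendant '[-1,0,0.02,0.6,0,0,0, -1,0,0.02,1.6,0,0,0, -1,0,0.02,2.6,0,0,0, -1,0,0.02,3.6,0,0,0, -1,0,0.02,4.5,0,0,0, -1,0,0.02,5.1,0,0,0, -1,0,0.02,5.4,0,0,0, -1,0,0.02,5.56,0,0,0, -1,0,0.02,5.56,0,0,0]'
python3 -m pendant '[-0.5,0,0,0,0,0,0, 0,0,0,0,0,0,0, 0.3,0,0,0,0,0,0, 1,0,0,0,0,0,0, 1,0,0,0,0,0,0, 1,0,0,0,0,0,0, 1,0,0,0,0,0,0]'; python3 -m pendant '[1,0,0,-0.2,0,0,0, 1,0,0,-0.6,0,0,0, 1,0,0,-1.2,0,0,0, 1,0,0,-2,0,0,0, 1,0,0,-2.8,0,0,0, 1,0,0,-3.2,0,0,0, 1,0,0,-3.2,0,0,0]'; python3 go.py 0.5747 -0.0271 0.133
```

```text
clock: 38.2
ee_pos: [0.4563, -0.3563, 0.0517]
eef_rot: [2.082, 2.352, -0.0]
wrist_force: [0.5, 0.6, 0.2]
grip_width: 0.0852
clock: 39.08
ee_pos: [0.4563, -0.3564, 0.0521]
eef_rot: [2.082, 2.352, -0.0]
wrist_force: [-2.8, 0.5, 8.1]
grip_width: 0.0387
clock: 39.95
ee_pos: [0.4565, -0.3564, 0.1323]
eef_rot: [2.081, 2.352, -0.0]
wrist_force: [-0.1, 1.1, -2.0]
grip_width: 0.0384
t 39.95 tcp [ 0.4565 -0.3564  0.1323] w 0.0384 F [-0.1  1.1 -2. ] j [-0.77  0.54  1.57  0.    1.02 -0.89]
shift [12.5   6.3  -0.03] turn [ 0.01  0.01 -0.04]
```

```bash
python3 -m pendant '[1,0.5,0.25,0,0,0,0, 1,1.7,0.85,0,0,0,0, 1,3.3,1.65,0,0,0,0, 1,5,2.5,0,0,0,0, 1,6.7,3.4,0,0,0,0, 1,8.4,4.2,0,0,0,0, 1,10,5,0,0,0,0, 1,11.3,5.7,0,0,0,0, 1,12.1,6.1,0,0,0,0, 1,12.4,6.27,0,0,0,0]'; python3 go.py 0.5747 -0.0273 0.0539; python3 - <<'E'
from h import *
s=grab_frame("side")
crop(s,180,60,340,250,4,"pics/s17.png")
E
```

```text
clock: 41.2
ee_pos: [0.5737, -0.0276, 0.1308]
eef_rot: [-2.079, -2.354, 0.001]
wrist_force: [0.1, 0.2, -1.0]
grip_width: 0.0386
t 41.2 tcp [ 0.5737 -0.0276  0.1308] w 0.0386 F [ 0.1  0.2 -1. ] j [-0.15  0.54  1.58  0.    1.02 -0.28]
shift [0.01 0.05 3.08] turn [-0.01 -0.   -0.02]
```

View pics/s17.png

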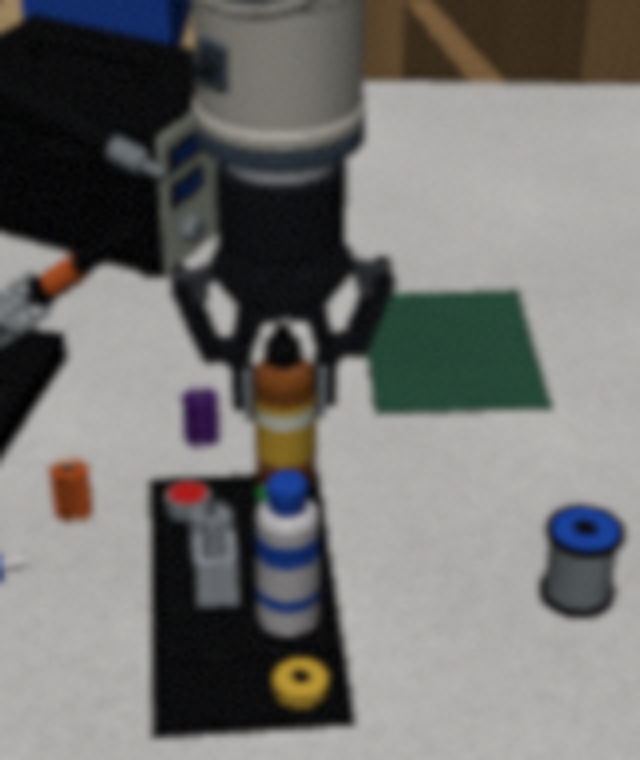

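```bash
python3 -m pendant '[1,0,0,0.5,0,0,0, 1,0,0,1.2,0,0,0, 1,0,0.02,1.9,0,0,0, 1,0,0.02,2.4,0,0,0, 1,0,0.02,2.7,0,0,0, 1,0,0.02,2.85,0,0,0, 1,0,0.02,2.9,0,0,0, 1,0,0.02,2.9,0,0,0]'; python3 go.py 0.5747 -0.0273 0.0539
```

```text
clock: 42.25
ee_pos: [0.5748, -0.0294, 0.0593]
eef_rot: [2.082, 2.352, 0.0]
wrist_force: [0.8, 0.3, -1.2]
grip_width: 0.0384
t 42.25 tcp [ 0.5748 -0.0294  0.0593] w 0.0384 F [ 0.8  0.3 -1.2] j [-0.15  0.64  1.64 -0.    0.86 -0.28]
shift [0.08 0.01 0.22] turn [ 0.    0.   -0.04]
```

```bash
python3 -m pendant '[1,0.07,0,0.1,0,0,0, 1,0.07,0,0.17,0,0,0, 1,0.07,0,0.22,0,0,0, 1,0.07,0,0.22,0,0,0]'
```

```text
clock: 42.75
ee_pos: [0.5744, -0.0276, 0.0541]
eef_rot: [2.082, 2.353, 0.0]
wrist_force: [-3.3, 1.4, 10.7]
grip_width: 0.0383
```

Contact made. I'll release and retreat upward, then clear the view.

```bash
python3 -m pendant '[0.1,0,0,0,0,0,0, -0.1,0,0,0,0,0,0, -0.3,0,0,0,0,0,0, -0.6,0,0,0,0,0,0, -1,0,0,0,0,0,0, -1,0,0,0,0,0,0, -1,0,0,-1,0,0,0, -1,0,0,-2.5,0,0,0, -1,0,0,-4.5,0,0,0, -1,0,0,-6,0,0,0]'; python3 -m pendant '[-1,-1,-0.4,0,0,0,0, -1,-2.8,-1.2,0,0,0,0, -1,-4.8,-2.1,0,0,0,0, -1,-6.8,-3,0,0,0,0, -1,-8.8,-3.8,0,0,0,0, -1,-10,-4.3,0,0,0,0, -1,-10.5,-4.5,0,0,0,0, -1,-10.5,-4.5,0,0,0,0, -1,-10.5,-4.5,0,0,0,0]'; python3 meas.py; python3 - <<'E'
from h import *
s=grab_frame("side"); t=grab_frame("top")
cv2.imwrite("pics/s18.png",s["img"]); crop(t,90,145,310,260,3.6,"pics/t18.png")
E
```

```text
clock: 44.0
ee_pos: [0.5745, -0.0276, 0.2056]
eef_rot: [2.081, 2.352, 0.001]
wrist_force: [0.1, -0.6, -1.8]
grip_width: 0.0853
clock: 45.12
ee_pos: [0.4949, -0.3007, 0.2035]
eef_rot: [-2.081, -2.353, -0.0]
wrist_force: [0.2, 0.4, 0.4]
grip_width: 0.0856
nominal clean [0.568  0.0219]
nominal flux [ 0.5743 -0.0277]
nominal fin [0.6141 0.0399]
cap [239 184   7   8  46] [242.         187.91304348] [[0.56874793 0.0230302  0.117     ]]
amber [254 181  15  15 110] (261.25, 188.0) 7.520904541015625 [[ 0.57268326 -0.02725251  0.085     ]]
grey [225 160  26   4  58] [234.2 160.8] [[0.6533226  0.04504651 0.045     ]]
grey [244 168  12  12  69] [248.6 173.5] [[0.61803328 0.00590147 0.045     ]]
grey [259 168   9   9  60] [262.9 171.7] [[ 0.62297247 -0.03318948  0.045     ]]
side blue [247 177  10  11  76] [251.30263158 182.43421053]
side blue [245 196  13   6  45] [251.06666667 198.82222222]
0.117 [[252.34398671 178.18179344]
 [250.842129   166.42832457]] [[242.42396065 188.19870144]
 [261.71232263 185.71131018]]
0.09 [[252.43078014 186.77594414]
 [250.95096037 174.8965496 ]] [[242.55565452 189.58188656]
 [261.44899851 187.14394725]]
```

View pics/s18.png

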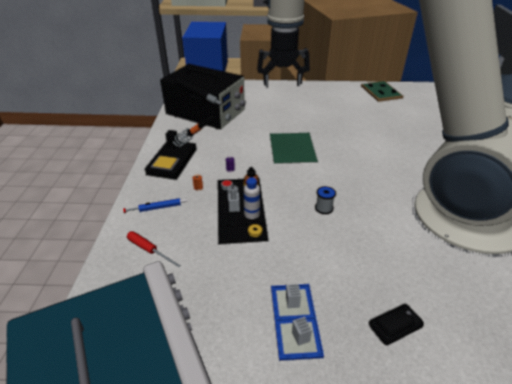

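View pics/t18.png

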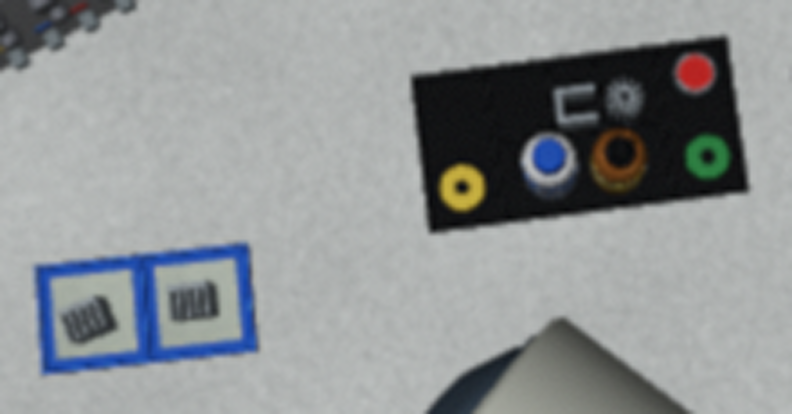

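Both bottles are back on their spots, within about 1.5 mm of the start measurements. The sinks and the sample haven't moved, and the finned sink is in the pocket. Handing in.

```bash
python3 -c "
from cell import env
print(env.finish_job())"
```

```text
the job is handed in; nothing more can be done
None
```

The job is done and handed in at about 45 s; no verdict is reported. I moved both bottles to the mat, stood the finned heat sink in the tray's empty pocket, then put each bottle back on its own spot in the caddy.

My last checks from the cameras:
- **Finned sink:** it stands upright at about (0.470, 0.292), with the pocket centre measured at (0.471, 0.293). I took this right after releasing it; the final pictures show it still there.
- **Bottles:** the cleaner is about 1.4 mm and the flux under 1 mm from their first measurements. Both stand upright.
- **Everything else:** the round and channel sinks measured within 0.5 mm of their start positions. The sample looks unmoved in the pictures, though I didn't measure it. The gripper is empty and well clear.

No check failed. The largest force I saw was about 13 N at the wrist, when setting the cleaner down in the caddy. My final measuring script also picked up one grey patch behind the sinks, which is the bench at the caddy's back edge.

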